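# Shift the feed-change lever through its gate to the coarsest feed

## Robot

A 6-joint arm with a two-finger parallel gripper is mounted at the origin on the work surface; the furniture and walls round the work are solid. World frame = base frame: x ahead of the robot, y to its left, z up, the work surface at z = 0. Lengths are in m, angles in rad, forces in N, time in s.
With the tool pointing down it reaches from about 0.35 to 0.85 m from the base axis. Payload 8.1 kg.
Tool frame: the origin (TCP) lies on the centre line of the jaws, within the pads' length; the fingertips stand 8 mm ahead of it and the grasp point (between the pads) lies 11 mm behind it (env.tips_ahead is the distance from the TCP to the fingertips, in m); z points along the fingers, y is the line along which they close (so a half turn about z gives the same grasp; the last joint's range is limited). The gripper opens to 93 mm and grips with 3 to 60 N. Pads are 15 mm wide; open, the fingers measure 128 mm over their backs; the gripper's body (75 mm by 188 mm) begins 65 mm behind the grasp point.
Start: joints at [1.164, 0.13, 1.488, -0, 1.523, -0.085], TCP at [0.19, 0.569, 0.188] pointing down, gripper open.
Joint ranges: [-2.96, 2.96], [-0.89, 2.26], [0.02, 2.5], [-1.34, 4.48], [0, 2.73], [-2.66, 2.66]. Speed limits (rad/s): [2.39, 2.39, 2.79, 3.14, 3.14, 3.14].

## Interface

Orientations are given as a unit quaternion [x, y, z, w].
In Python, from workcell import env gives the robot as it stands. The module is installed in compiled form; this text tells all that it offers.
- The arm moves only by the shell command python3 -m crank 'ROWS'. ROWS is JSON, one flat list of numbers, 5 for each row, row after row: the finger opening in m, from 0 to 0.093, then the shift along the tool's x, y, z in m, then the turn about the tool's z in degrees. A call has 1 to 5 rows; each row shifts and turns the commanded pose from where the row before left it, along the tool's axes as they then stand; what a row does not reach is not made up. A row lasts 1/10 s, in which the tool goes at most 50 mm and 8.59 degrees, less where a joint would pass 70% of its speed; a pose out of reach is approached as far as the arm can. A call with a gripper value outside its range is refused whole. The fingers move at their own pace and stop on an object; the grip force is fixed at half the most. Time passes only in rows, so rows that do not move let the fingers close. It gives the time, the measured TCP pose, the force, the opening and the grip force at its end, in the units of the state.
- env.sense(): the state, without advancing time (a new reading comes with each control period).
- env.capture(name): name is "scene" or "top" or "wrist"; returns a dict with "img" (420x560x3 uint8, blue, green, red), "depth" (420x560 float32, m along the optical axis (not along the pixel's ray), 0 where there is no reading), "fx", "fy", "cx", "cy" (pixels), "D" ([k1, k2, p1, p2, k3] as OpenCV has them; the pictures are not rectified), "cam_to_world" (4x4, takes a point from camera to world coordinates). Camera axes: x right, y up, looking along -z (the intrinsics and any distortion apply to the point x, -y, -z); pixel columns grow to the right and rows downward; lengths in m; the calibration is good to about 2 mm. A picture is of the moment at which its call begins.
- env.sign_off(): hands the job in; it is judged then, once.
The state is a dict: "time": time; "joint_positions": joint angles; "qd": joint speeds; "joint_torque": joint torques, N m; "tool_pos": TCP position; "orientation": TCP orientation; "contact_force": force on the tool from outside, world axes, zero at the start; "moment": the same for the moment, N m; "opening": finger opening in m; "grasp_force": force on a finger pad.
Only numpy, scipy, OpenCV 4.12 (cv2) and the standard library are available. Lean on these libraries where they do the work, as an engineer would, in place of code of your own. Each camera call takes 0.05 s, during which the arm holds its last target. There are 200 camera calls.

## Task

The feed-change lever on the gearbox stands in its unmarked parking slot; each of the other four slots is marked by a brass gear disc at its corner. Push the lever's ball knob with the outside of the fingers, never taking it between them, through the gate into the slot marked by the largest gear, fully home, and then let go of it. Do not shift it into any other marked slot on the way, and leave the loose things round the gearbox where they are.

Things in the scene. Friction and masses are not known exactly. Their poses are not given: they have to be found in the camera images.
- gearbox: Feed-change gearbox, grey housing fixed to the bench; foot 132x158 mm, top 126x152 mm, 85 mm high. Origin at the centre of its underside; x points away from the robot's side to its far side, y to its left, z up. All coordinates below are in this frame.
- gate (a point): Centre of the steel gate plate on top, 85 mm up. Slots 14 to 16 mm wide: a cross slot along y, whose ends hold the rod at y = -28 and +28 mm; at each end a leg to +x and a leg to -x (rod at x = +-20 mm at the leg's end); in the middle one leg only, to +x (away from the robot): the unmarked parking leg. The corners between slots are rounded.
- lever: Gear lever: 10 mm steel rod with a ball knob. Origin at its pivot, 20 mm above the bench under the gearbox's centre, about which it swings both ways; z runs along the rod to the knob. About 1 N at the knob moves it, it stays where it is left, and the gate's walls stop it, with a few mm of play.
- knob (a point): Centre of the black ball knob, 34 mm across, 125 mm from the pivot: 145 mm above the bench with the lever upright, about 130 mm at a marked leg's end. At the start at x = 0.025 to 0.036, y = 0 (parking leg). Along the cross slot x is about 0, at its ends y = +-0.05; at the end of a marked leg x = +-0.034, nearly above the gear disc that marks the leg.
- gear_largest: Largest of four brass gear discs fixed on the gate plate, 36 mm across, 5 mm thick; origin at the centre of its underside. The discs lie at x = +-0.035, y = +-0.053, each by the leg it marks; which disc is at which corner changes.
- gear_26: A smaller brass gear disc, 26 mm across, marking another leg; origin at the centre of its underside.
- gear_19: A smaller brass gear disc, 19 mm across, marking another leg; origin at the centre of its underside.
- gear_13: A smaller brass gear disc, 13 mm across, marking another leg; origin at the centre of its underside.
- oil_bottle: Brown dropper bottle with red cap, 40 mm across, 134 mm tall, standing on the bench right of the gearbox (about 120 mm from its centre); a bystander, to be left alone; origin at the centre of its underside.
- jar_1: Small grey jar with black screw lid, 66 mm across, 58 mm high, on the robot side of the gearbox; a bystander, to be left alone; origin at the centre of its underside.
- hex_key: Hex key, 38x100x8 mm, lying right of the gearbox, on the robot side; a bystander, to be left alone; origin at the centre of its underside.
- tape_roll: Roll of tape, 70 mm across, 19 mm high, lying at the far right; a bystander, to be left alone; origin at the centre of its underside.
- parts_tray: Shallow grey tray with screws, 74x104x20 mm, at the left edge of the bench; a bystander, to be left alone; origin at the centre of its underside.

How it is judged:
By the outcome, as a careful person would: the job done as asked, in the order asked, and still so for the second after the job is handed in, with the robot touching nothing.
It also fails if it takes over 54 s, if anything falls off the work surface, if the arm or the gripper's body presses on something with over 40 N, if the wrist force passes 120 N, or if a joint passes its speed limit or range.

## Working session

There is one attempt and no reset: what is moved stays moved. The work goes in short steps, Python scripts to look and compute and a shell command to move; the robot and the scene stay as the last step left them, time stands still between calls to the robot, and variables do not carry over. Pictures are saved under pics/ and viewed, at most 10 in all, crops included, and the job is handed in when it is done.

```bash
mkdir -p pics
python3 - <<'E'
from workcell import env
import cv2,pickle,numpy as np
s=env.sense();print({k:np.round(v,3) for k,v in s.items()})
for n in("scene","top"):
    c=env.capture(n);cv2.imwrite(f"pics/{n}0.png",c["img"]);pickle.dump(c,open(f"{n}0.pkl","wb"));print(n,c["fx"],c["cx"],c["cy"],c["D"],np.round(c["cam_to_world"],3))
E
```

```text
{'time': np.float64(0.0), 'joint_positions': array([ 1.164,  0.131,  1.489,  0.   ,  1.523, -0.085]), 'qd': array([ 0.002, -0.   ,  0.001,  0.002, -0.   ,  0.001]), 'joint_torque': array([-1.0000e-03, -5.5979e+01, -4.9180e+01,  7.7000e-02,  3.4000e-02,
       -0.0000e+00]), 'tool_pos': array([0.189, 0.569, 0.187]), 'orientation': array([ 0.16 ,  0.987, -0.001, -0.   ]), 'contact_force': array([0.462, 0.025, 0.243]), 'moment': array([-0.041,  0.007,  0.025]), 'grasp_force': np.float64(0.0), 'opening': np.float64(0.093)}
scene 514.2261701550073 284.1720160508271 212.58972122027416 [-0.06257517  0.          0.          0.          0.        ] [[ 0.413 -0.802  0.432  1.069]
 [ 0.911  0.359 -0.204 -0.318]
 [ 0.008  0.478  0.878  1.277]
 [ 0.     0.     0.     1.   ]]
top 434.9710407228801 278.50267240638993 203.3084489641664 [-0.02478049  0.          0.          0.          0.        ] [[-0.003  0.992 -0.125  0.362]
 [-1.    -0.005 -0.015 -0.072]
 [-0.016  0.125  0.992  1.083]
 [ 0.     0.     0.     1.   ]]
```

View pics/top0.png

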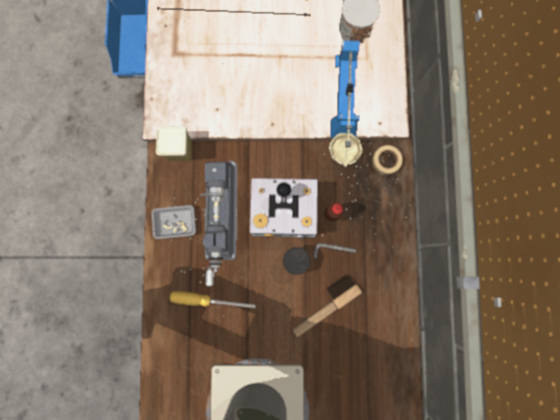

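View pics/scene0.png

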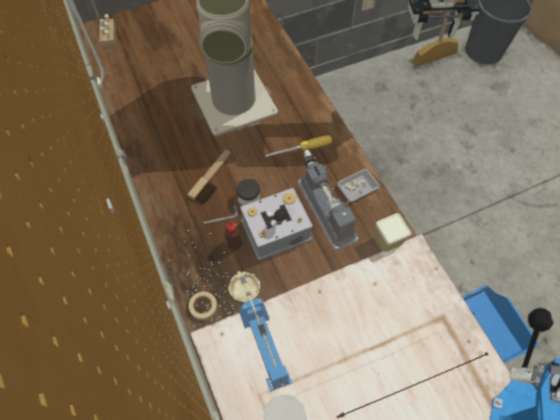

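The top view shows the gearbox at about (284,207), the knob at (284,190) and discs near its corners. I'll zoom in and measure.

```bash
cat > h.py <<'E'
import numpy as np,cv2,pickle
def ray(c,uv):
    K=np.array([[c["fx"],0,c["cx"]],[0,c["fy"],c["cy"]],[0,0,1]])
    p=cv2.undistortPoints(np.array(uv,float).reshape(-1,1,2),K,np.array(c["D"]))[:,0]
    T=np.array(c["cam_to_world"]);d=np.c_[p[:,0],-p[:,1],-np.ones(len(p))]@T[:3,:3].T
    return T[:3,3],d
def onz(c,uv,z):
    o,d=ray(c,uv);return o+d*((z-o[2])/d[:,2])[:,None]
def proj(c,P):
    T=np.linalg.inv(np.array(c["cam_to_world"]));q=np.atleast_2d(P)@T[:3,:3].T+T[:3,3]
    K=np.array([[c["fx"],0,c["cx"]],[0,c["fy"],c["cy"]],[0,0,1]])
    return cv2.projectPoints(q*[1,-1,-1],np.zeros(3),np.zeros(3),K,np.array(c["D"]))[0][:,0]
def world(c):
    h,w=c["depth"].shape;u,v=np.meshgrid(np.arange(w),np.arange(h))
    o,d=ray(c,np.c_[u.ravel(),v.ravel()]);return (o+d*c["depth"].reshape(-1,1)).reshape(h,w,3)
E
python3 - <<'E'
from h import *
c=pickle.load(open("top0.pkl","rb"));im=c["img"]
cv2.imwrite("pics/crop0.png",cv2.resize(im[150:285,190:370],None,fx=4.4,fy=4.4,interpolation=cv2.INTER_CUBIC))
hsv=cv2.cvtColor(im,cv2.COLOR_BGR2HSV)
m=cv2.inRange(hsv,(12,90,110),(32,255,255));m[:, :245]=0;m[:,322:]=0;m[:175]=0;m[240:]=0
n,l,st,ce=cv2.connectedComponentsWithStats(m)
for i in range(1,n):
    if st[i,4]>4: print("brass",st[i],ce[i],onz(c,ce[i],.09).round(3))
W=world(c);z=W[...,2]
m=((z>.075)&(z<.095)).astype(np.uint8);m[:, :240]=0;m[:,325:]=0;m[:170]=0;m[245:]=0
m=cv2.morphologyEx(m,cv2.MORPH_OPEN,np.ones((3,3)))
ct=max(cv2.findContours(m,0,2)[0],key=cv2.contourArea);r=cv2.minAreaRect(ct);b=cv2.boxPoints(r)
print("top",onz(c,b,.085).round(4),onz(c,r[0],.085).round(4))
k=(z>.12)&(m*0==0);k[:, :240]=0;k[:,325:]=0;k[:170]=0;k[245:]=0
n,l,st,ce=cv2.connectedComponentsWithStats(k.astype(np.uint8))
for i in range(1,n): print("high",st[i],ce[i],z[l==i].max().round(3),onz(c,ce[i],.143).round(3))
v=W[155:265,195:240];print("vice z max",v[...,2].max(),v[v[...,2]>.08].reshape(-1,3).min(0),v[v[...,2]>.08].max(0))
E
```

```text
brass [250 175  14   3  28] [256.28571429 175.53571429] [[ 0.552 -0.005  0.09 ]]
brass [271 175  30   3  77] [285.72727273 175.88311688] [[ 0.551 -0.074  0.09 ]]
brass [249 184   1   7   7] [249. 187.] [[0.525 0.012 0.09 ]]
brass [304 188   6   6  25] [306.48 190.8 ] [[ 0.516 -0.121  0.09 ]]
brass [254 214  13  14 140] [260.05714286 220.21428571] [[ 0.448 -0.014  0.09 ]]
brass [302 217   9   9  63] [306.19047619 221.11111111] [[ 0.445 -0.12   0.09 ]]
brass [264 234  10   6  32] [268.5625  235.59375] [[ 0.413 -0.034  0.09 ]]
brass [255 237   6   3  16] [257.5   238.125] [[ 0.407 -0.008  0.09 ]]
brass [274 237   9   3  25] [278.   238.08] [[ 0.407 -0.055  0.09 ]]
brass [263 239   5   1   5] [265. 239.] [[ 0.405 -0.026  0.09 ]]
brass [292 238   7   2  12] [294.58333333 238.58333333] [[ 0.406 -0.093  0.09 ]]
top [[ 0.545   0.0098  0.085 ]
 [ 0.544  -0.144   0.085 ]
 [ 0.4185 -0.1422  0.085 ]
 [ 0.4191  0.0092  0.085 ]] [[ 0.4812 -0.0669  0.085 ]]
high [314 170   1   1   1] [314. 170.] 1.083 [[ 0.554 -0.136  0.143]]
high [311 172   1   1   1] [311. 172.] 1.083 [[ 0.549 -0.129  0.143]]
hig
[... 1592 characters left out ...]
06. 227.] 1.083 [[ 0.428 -0.117  0.143]]
high [320 231   1   1   1] [320. 231.] 1.083 [[ 0.419 -0.147  0.143]]
high [301 233   1   1   1] [301. 233.] 1.083 [[ 0.415 -0.106  0.143]]
high [284 235   1   1   1] [284. 235.] 1.083 [[ 0.411 -0.069  0.143]]
high [319 236   1   1   1] [319. 236.] 1.083 [[ 0.409 -0.145  0.143]]
high [252 240   1   1   1] [252. 240.] 1.083 [[0.401 0.    0.143]]
high [303 242   1   1   1] [303. 242.] 1.083 [[ 0.396 -0.11   0.143]]
high [290 244   1   1   1] [290. 244.] 1.083 [[ 0.392 -0.082  0.143]]
high [315 244   1   1   1] [315. 244.] 1.083 [[ 0.392 -0.136  0.143]]
vice z max 1.0832243420602974 [ 0.34873669 -0.07198929  0.08008582] [0.58548744 0.11900824 1.08322434]
```

View pics/crop0.png

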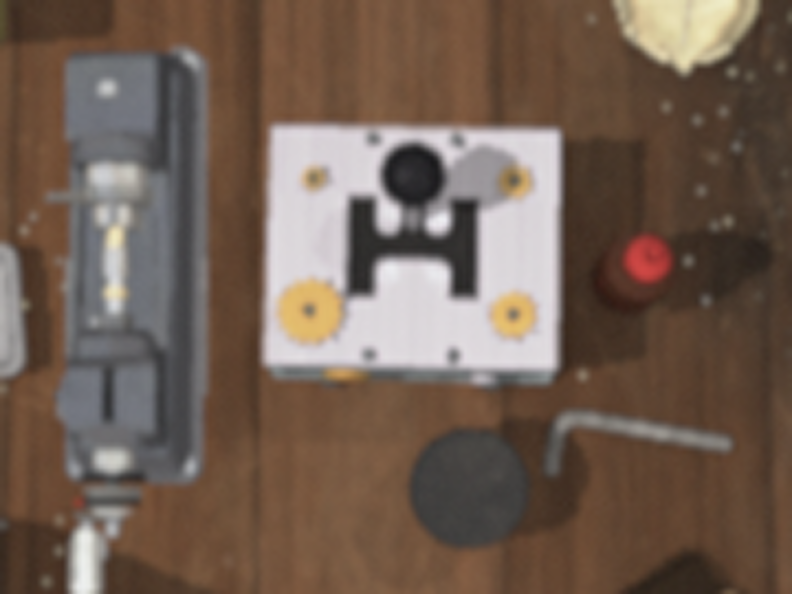

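The largest disc is near-left (gearbox -x, +y) at crop (310,311), world about (0.448,-0.014). The gearbox centre is near (0.482,-0.067) with yaw about 0, and the knob is at (0.511,-0.068). These match the given sizes.

The plan is to close the fingers, push from the far side towards -x into the cross slot, then +y, then -x.

```bash
python3 -m crank '[0,0,0,-0.03,-6.1, 0,0,0,-0.03,-6.1, 0,0,0,-0.02,-6.2, 0,-0.022,-0.04,0,0, 0,-0.022,-0.04,0,0]'
python3 - <<'E'
from h import *
c=pickle.load(open("top0.pkl","rb"));W=world(c)[155:265,200:240];z=cv2.medianBlur(W[...,2].astype(np.float32),5)
print("vice height",np.percentile(z,[50,90,98,100]).round(3))
from workcell import env
print(env.sense()["orientation"].round(3))
E
```

```text
time: 0.6
tool_pos: [0.2337, 0.4889, 0.2676]
orientation: [-0.001, 1.0, 0.0, 0.0]
contact_force: [0.9, -1.0, -0.2]
opening: 0.0575
grasp_force: 0.0
vice height [0.038 0.1   0.103 0.106]
[-0.001  1.     0.     0.   ]
```

```bash
python3 -m crank '[0,-0.025,-0.043,0,0, 0,-0.025,-0.043,0,0, 0,-0.025,-0.043,0,0, 0,-0.025,-0.043,0,0, 0,-0.025,-0.043,0,0]'; python3 -m crank '[0,-0.025,-0.043,0,0, 0,-0.025,-0.043,0,0, 0,-0.025,-0.043,0,0, 0,-0.025,-0.043,0,0, 0,-0.025,-0.043,0,0]'; python3 -m crank '[0,-0.025,-0.043,0,0, 0,-0.025,-0.043,0,0, 0,-0.022,-0.04,0,0, 0,0,0,0,0, 0,0,0,0,0]'
```

```text
time: 1.1
tool_pos: [0.3589, 0.2722, 0.2673]
orientation: [0.0, 1.0, -0.0, -0.0]
contact_force: [1.9, -0.0, 0.1]
opening: 0.0175
grasp_force: 0.0
time: 1.6
tool_pos: [0.4839, 0.057, 0.2674]
orientation: [0.0, 1.0, 0.0, -0.0]
contact_force: [0.7, 0.5, 0.1]
opening: 0.0007
grasp_force: 0.0
time: 2.1
tool_pos: [0.555, -0.0678, 0.2665]
orientation: [0.001, 1.0, 0.0, -0.001]
contact_force: [0.5, -0.1, -0.1]
opening: 0.0005
grasp_force: 0.0
```

Run:
```python
from h import *
from workcell import env
c=env.capture("wrist");pickle.dump(c,open("w1.pkl","wb"));cv2.imwrite("pics/w1.png",c["img"])
W=world(c);z=W[...,2];m=(z>.147)&(z<.17)
n,l,st,ce=cv2.connectedComponentsWithStats(m.astype(np.uint8))
for i in range(1,n):
    if st[i,4]>60: print(st[i],ce[i].round(),W[l==i].mean(0).round(4),W[l==i].max(0).round(3))
print(proj(c,[[.482,-.067,.085],[.511,-.068,.143],[.448,-.014,.09]]).round())
```

```text
[265 137  33  34 859] [281. 153.] [ 0.5104 -0.0665  0.1538] [ 0.527 -0.051  0.16 ]
[[280. 124.]
 [279. 153.]
 [328.  92.]]
```

View pics/w1.png

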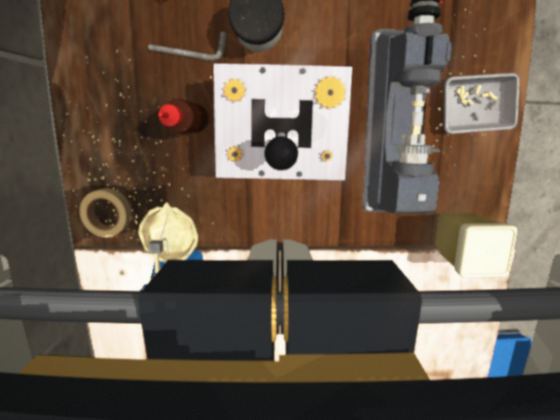

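The wrist view agrees: the knob is at (281,153), world (0.5105,-0.0665), top at z 0.160, and the largest gear is at (330,92). I'll go down on the far side of the knob.

```bash
python3 -m crank '[0,0,0,0.04,0, 0,0,0,0.04,0, 0,0,0,0.03,0, 0,0,0,0.02,0, 0,0,0,0,0]'; python3 -m crank '[0,0.01,0,0,0, 0,0.008,0,0,0, 0,0.006,0,0,0, 0,0.006,0,0,0, 0,0.0,0,0,0]'
```

```text
time: 2.65
tool_pos: [0.5524, -0.0648, 0.1342]
orientation: [-0.001, 1.0, 0.001, -0.003]
contact_force: [-0.5, 0.0, -0.1]
opening: 0.0004
grasp_force: 0.0
time: 3.15
tool_pos: [0.525, -0.0671, 0.1385]
orientation: [0.0, 1.0, -0.0, 0.001]
contact_force: [-0.1, 0.3, -0.4]
opening: 0.0002
grasp_force: 0.0
```

```bash
python3 -m crank '[0,0.005,0,0,0, 0,0.005,0,0,0, 0,0.004,0,0,0, 0,0.002,0,0,0, 0,0.0,0,0,0]'
python3 - <<'E'
from h import *
from workcell import env
print(env.sense()["tool_pos"].round(4))
c=env.capture("top")
m=cv2.inRange(c["img"],(0,0,0),(60,60,60));x,y=240,170
W=world(c);k=(W[...,2]>.13)&(W[...,2]<.175);k[:,:y+70]=0;k[:,325:]=0;k[:170]=0;k[245:]=0
cv2.imwrite("pics/t2.png",cv2.resize(c["img"][150:285,190:370],None,fx=4.4,fy=4.4,interpolation=2))
print(W[k].mean(0).round(3))
E
```

```text
time: 3.65
tool_pos: [0.5091, -0.067, 0.1376]
orientation: [0.0, 1.0, -0.0, -0.0]
contact_force: [0.9, 0.8, 0.9]
opening: 0.0001
grasp_force: 0.0
[ 0.5091 -0.067   0.1376]
[nan nan nan]<stdin>:8: RuntimeWarning: Mean of empty slice.
  ret = um.true_divide(
```

View pics/t2.png

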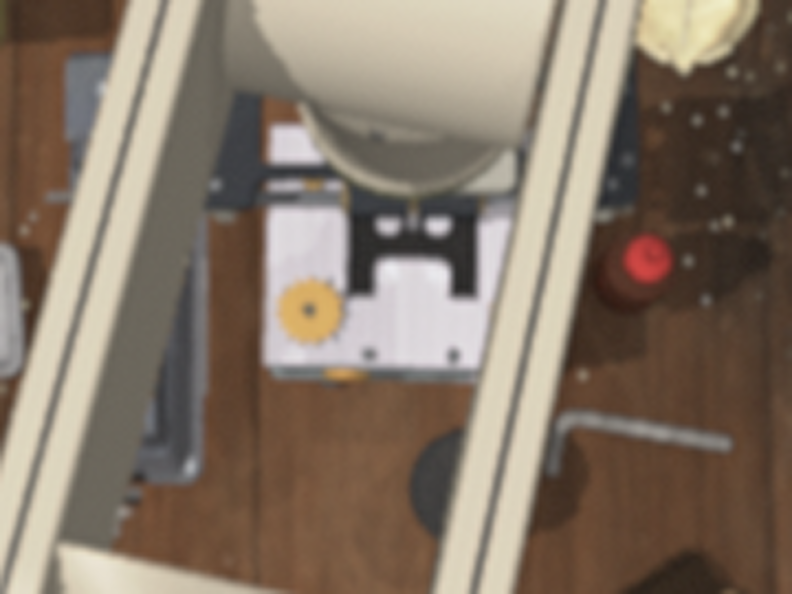

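The top view does not show the knob at the cross slot, since the white islands at (388,225) and (438,225) are uncovered. The hand hides the parking leg, so I'll check from the scene camera.

Run:
```python
from h import *
from workcell import env
c=env.capture("scene");pickle.dump(c,open("s2.pkl","wb"))
a=c["img"][170:270,215:335];w=env.capture("wrist");pickle.dump(w,open("w2.pkl","wb"))
cv2.imwrite("pics/s2.png",np.hstack([cv2.resize(a,(480,400),interpolation=2),cv2.resize(w["img"],(320,240)).repeat(1,0) if 0 else cv2.copyMakeBorder(cv2.resize(w["img"],(320,240)),0,160,0,0,0)]))
print(proj(c,[[.511,-.067,.143],[.485,-.067,.145],[.509,-.067,.128]]).round(),(proj(c,[[.511,-.067,.143],[.485,-.067,.145],[.509,-.067,.128]])-[215,170])*4)
```

```text
[[280. 214.]
 [276. 206.]
 [279. 217.]] [[259.11635009 177.88942021]
 [242.26937219 143.29562816]
 [257.80393608 186.60083606]]
```

View pics/s2.png

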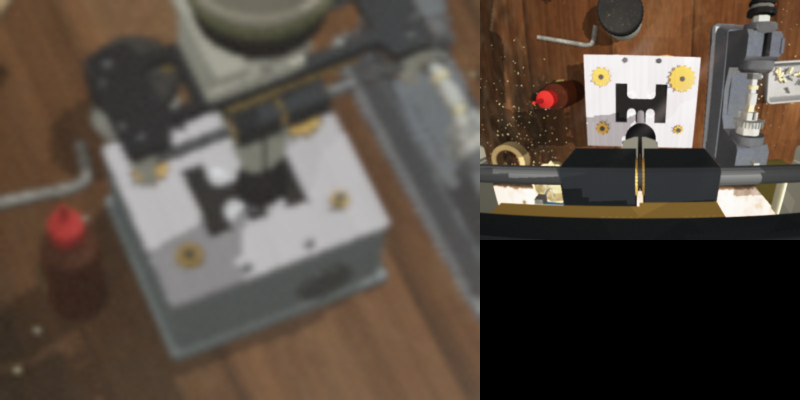

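Run:
```python
from h import *
w=pickle.load(open("w2.pkl","rb"));W=world(w)
for p in ([.511,-.067,.143],[.495,-.067,.145],[.485,-.067,.145]): print(p,proj(w,[p]).round(),"robotside edge",proj(w,[np.array(p)-[.017,0,0]]).round())
print(np.round(np.array(w["cam_to_world"])[:3,3],3))
for r in range(150,300,8): print(r,W[r,281].round(3),w["img"][r,281])
cv2.imwrite("pics/w2c.png",cv2.resize(w["img"][80:300,160:400],None,fx=2.5,fy=2.5))
```

```text
[0.511, -0.067, 0.143] [[279. 243.]] robotside edge [[279. 217.]]
[0.495, -0.067, 0.145] [[279. 219.]] robotside edge [[279. 192.]]
[0.485, -0.067, 0.145] [[279. 203.]] robotside edge [[279. 175.]]
[ 0.44  -0.067  0.335]
150 [ 0.457 -0.066  0.086] [238 238 242]
158 [ 0.464 -0.066  0.085] [238 238 242]
166 [ 0.47  -0.066  0.086] [237 237 241]
174 [ 0.477 -0.066  0.081] [59 63 66]
182 [ 0.483 -0.066  0.082] [40 41 45]
190 [ 0.489 -0.066  0.081] [41 44 47]
198 [ 0.494 -0.066  0.091] [154 154 162]
206 [ 0.497 -0.066  0.103] [154 154 160]
214 [ 0.498 -0.066  0.123] [141 142 148]
222 [ 0.496 -0.066  0.148] [37 36 38]
230 [ 0.499 -0.066  0.153] [43 44 46]
238 [ 0.503 -0.066  0.156] [43 44 45]
246 [ 0.501 -0.066  0.174] [35 36 38]
254 [ 0.501 -0.066  0.186] [27 29 29]
262 [ 0.501 -0.066  0.196] [23 24 25]
270 [ 0.501 -0.066  0.204] [26 31 39]
278 [ 0.501 -0.066  0.212] [26 33 43]
286 [ 0.501 -0.066  0.219] [27 37 47]
294 [ 0.477 -0.066  0.268] [56 57 57]
```

View pics/w2c.png

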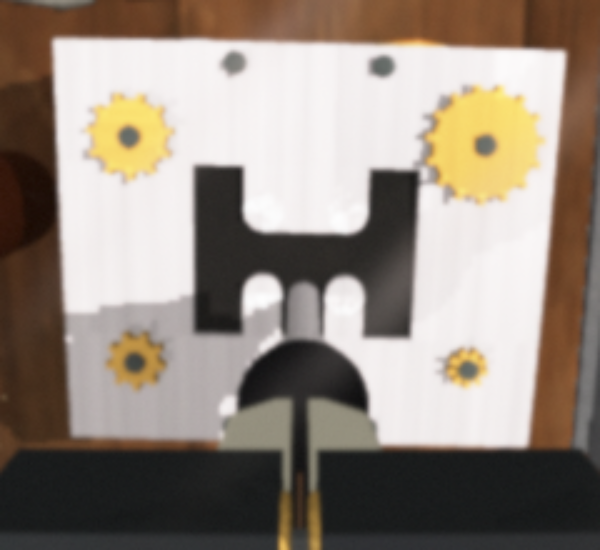

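Run:
```python
from h import *
w=pickle.load(open("w2.pkl","rb"));W=world(w)
for r in (236,240,244,248,252,256,262,270):
  print(r,[tuple(W[r,q].round(3).tolist()) for q in (250,256,264,274,279,282,288,298,308)])
w=pickle.load(open("w1.pkl","rb"));W=world(w)
print("before")
for r in (244,250,256,262,270,280): print(r,[tuple(W[r,q].round(3).tolist()) for q in (250,264,274,279,282,288,298,308)])
```

```text
236 [(0.526, -0.091, 0.086), (0.505, -0.081, 0.147), (0.503, -0.076, 0.154), (0.502, -0.07, 0.156), (0.502, -0.067, 0.156), (0.502, -0.066, 0.156), (0.502, -0.062, 0.155), (0.503, -0.056, 0.153), (0.527, -0.044, 0.085)]
240 [(0.53, -0.091, 0.085), (0.508, -0.081, 0.147), (0.505, -0.076, 0.154), (0.5, -0.07, 0.169), (0.504, -0.067, 0.157), (0.504, -0.066, 0.157), (0.5, -0.062, 0.17), (0.506, -0.056, 0.153), (0.53, -0.044, 0.085)]
244 [(0.534, -0.091, 0.084), (0.5, -0.079, 0.175), (0.5, -0.075, 0.176), (0.5, -0.07, 0.176), (0.501, -0.067, 0.171), (0.501, -0.066, 0.172), (0.5, -0.062, 0.175), (0.499, -0.057, 0.176), (0.533, -0.044, 0.086)]
248 [(0.536, -0.091, 0.088), (0.499, -0.079, 0.182), (0.5, -0.075, 0.181), (0.5, -0.07, 0.181), (0.501, -0.067, 0.179), (0.501, -0.066, 0.178), (0.499, -0.063, 0.182), (0.5, -0.058, 0.181), (0.5, -0.052, 0.18)]
252 [(0.5, -0.081, 0.186), (0.5, -0.078, 0.186), (0.5, -0.075, 0.187), (0.5, -0.07, 0.187), (0.502, -0.067, 0.182), (0.501, -0.066, 0.183), (0.5, -0.063, 0.187), (0.499, -0.058, 0.187), (0.5, -0.053, 0.187)]
256 [(0.5, -0.081, 0.191), (0.5, -0.
[... 1079 characters left out ...]
7, -0.068, 0.317), (0.547, -0.067, 0.317), (0.545, -0.064, 0.321), (0.545, -0.059, 0.321), (0.546, -0.054, 0.32)]
262 [(0.519, -0.075, 0.388), (0.519, -0.072, 0.388), (0.545, -0.07, 0.328), (0.548, -0.068, 0.321), (0.547, -0.067, 0.325), (0.519, -0.065, 0.388), (0.519, -0.063, 0.388), (0.519, -0.06, 0.389)]
270 [(0.518, -0.074, 0.395), (0.519, -0.071, 0.393), (0.545, -0.07, 0.337), (0.551, -0.068, 0.323), (0.547, -0.067, 0.333), (0.519, -0.066, 0.394), (0.519, -0.063, 0.393), (0.519, -0.061, 0.393)]
280 [(0.519, -0.074, 0.398), (0.52, -0.071, 0.397), (0.521, -0.069, 0.395), (0.556, -0.068, 0.324), (0.547, -0.067, 0.342), (0.519, -0.066, 0.399), (0.519, -0.063, 0.398), (0.519, -0.061, 0.399)]
```

```bash
python3 -c "
from workcell import env
print(env.tips_ahead)"; python3 -m crank '[0,-0.02,0,0,0, 0,-0.026,0,0,0, 0,0,0,0.02,0, 0,0,0,0.012,0, 0,0,0,0,0]'
python3 - <<'E'
from h import *
from workcell import env
w=env.capture("wrist");pickle.dump(w,open("w3.pkl","wb"));W=world(w);print(env.sense()["tool_pos"].round(4))
for r in range(180,256,6): print(r,[tuple(W[r,q].round(3).tolist()) for q in (264,274,288)])
E
```

```text
0.008
time: 4.3
tool_pos: [0.5532, -0.0666, 0.1028]
orientation: [0.0, 1.0, 0.001, -0.002]
contact_force: [-0.6, 0.1, 0.1]
opening: 0.0002
grasp_force: 0.0
[ 0.5539 -0.0667  0.1042]
180 [(0.508, -0.073, 0.156), (0.507, -0.069, 0.158), (0.507, -0.063, 0.157)]
186 [(0.51, -0.073, 0.157), (0.51, -0.069, 0.158), (0.51, -0.063, 0.158)]
192 [(0.513, -0.073, 0.157), (0.513, -0.069, 0.158), (0.513, -0.063, 0.159)]
198 [(0.516, -0.074, 0.156), (0.515, -0.069, 0.158), (0.515, -0.063, 0.158)]
204 [(0.519, -0.074, 0.155), (0.519, -0.069, 0.156), (0.519, -0.063, 0.156)]
210 [(0.523, -0.074, 0.151), (0.522, -0.069, 0.154), (0.522, -0.063, 0.154)]
216 [(0.544, -0.077, 0.085), (0.527, -0.069, 0.146), (0.544, -0.061, 0.085)]
222 [(0.573, -0.082, 0.001), (0.573, -0.072, 0.0), (0.573, -0.058, 0.0)]
228 [(0.579, -0.082, -0.0), (0.579, -0.072, 0.001), (0.579, -0.058, 0.001)]
234 [(0.585, -0.082, -0.0), (0.585, -0.072, 0.0), (0.585, -0.058, 0.0)]
240 [(0.591, -0.082, 0.001), (0.544, -0.07, 0.133), (0.544, -0.062, 0.134)]
246 [(0.544, -0.075, 0.143), (0.544, -0.069, 0.143), (0.544, -0.062, 0.143)]
252 [(0.543, -0.074, 0.153), (0.544, -0.069, 0.152), (0.543, -0.062, 0.153)]
```

The bench shows through right below the fingers, so the real fingertips are about 30 mm *behind* the reported TCP, not 8 mm ahead of it. That explains the pass over the knob. I'll use the measured tip from here on (tip z ≈ TCP + 0.03, front face ≈ TCP ∓ 0.0095).

```bash
python3 -m crank '[0,0,0,0.009,0, 0,0.01,0,0,0, 0,0.008,0,0,0, 0,0.006,0,0,0, 0,0.005,0,0,0]'; python3 -m crank '[0,0.005,0,0,0, 0,0.004,0,0,0, 0,0.003,0,0,0, 0,0.002,0,0,0, 0,0,0,0,0]'
cat > look.py <<'E'
from h import *
from workcell import env
import sys
w=env.capture("wrist");cv2.imwrite(f"pics/{sys.argv[1]}.png",w["img"]);pickle.dump(w,open("w.pkl","wb"))
W=world(w);s=env.sense();print(s["tool_pos"].round(4),s["contact_force"].round(1))
# knob: dark pixels, height 0.12..0.165, within gearbox area; sphere fit
m=(W[...,2]>.115)&(W[...,2]<.166)&(w["img"].max(2)<75)&(abs(W[...,0]-.482)<.065)&(abs(W[...,1]+.067)<.08)
n,l,st,ce=cv2.connectedComponentsWithStats(m.astype(np.uint8))
i=1+np.argmax(st[1:,4]);P=W[l==i]
from scipy.optimize import least_squares as ls
f=ls(lambda c:np.linalg.norm(P-c,axis=1)-.017,P.mean(0)-[0,0,.01],loss="soft_l1",f_scale=.001)
print("knob",f.x.round(4),"box frame",(f.x-[.482,-.067,0]).round(4),len(P),"rms",np.sqrt(2*f.cost/len(P)).round(4),st[i])
E
python3 look.py w4
```

```text
time: 4.85
tool_pos: [0.5263, -0.0671, 0.0976]
orientation: [0.0, 1.0, -0.0, 0.001]
contact_force: [1.7, 0.5, 1.3]
opening: 0.0004
grasp_force: 0.7
time: 5.35
tool_pos: [0.5119, -0.067, 0.0965]
orientation: [0.0, 1.0, 0.0, -0.0]
contact_force: [0.1, 1.1, -0.0]
opening: 0.0004
grasp_force: 0.1
[ 0.512  -0.067   0.0964] [ 0.  -1.  -0.5]
knob [ 0.4855 -0.0656  0.1449] box frame [0.0035 0.0014 0.1449] 3951 rms 0.0006 [ 247  183   71   91 3951]
```

```bash
python3 -m crank '[0,0.002,0,0,0, 0,0.001,0,0,0, 0,0,0,0,0, 0,-0.02,0,0,0, 0,0,0,-0.04,0]'; python3 -m crank '[0,0,0,-0.02,0, 0,0.023,-0.023,0,0, 0,0.022,-0.022,0,0, 0,0,0,0,0, 0,0,0,0,0]'; python3 look.py w5
```

```text
time: 5.9
tool_pos: [0.5257, -0.066, 0.13]
orientation: [0.0, 1.0, 0.001, -0.006]
contact_force: [0.4, 0.4, 0.0]
opening: 0.0003
grasp_force: 0.0
time: 6.4
tool_pos: [0.4841, -0.1122, 0.1566]
orientation: [0.001, 1.0, 0.0, 0.0]
contact_force: [-0.5, -0.0, -1.1]
opening: 0.0004
grasp_force: 0.0
[ 0.4844 -0.1118  0.1566] [-0.4  0.7 -0.5]
knob [ 0.4827 -0.0654  0.1449] box frame [0.0007 0.0016 0.1449] 1850 rms 0.0005 [ 325  205   48   48 1850]
```

```bash
python3 -m crank '[0,0.001,0,0.03,0, 0,0,0,0.022,0, 0,0,0,0.009,0, 0,0,0.006,0,0, 0,0,0.006,0,0]'; python3 -m crank '[0,0,0.007,0,0, 0,0,0.007,0,0, 0,0,0.007,0,0, 0,0,0.006,0,0, 0,0,0,0,0]'; python3 look.py w6
```

```text
time: 6.95
tool_pos: [0.4839, -0.0993, 0.0964]
orientation: [0.0, 1.0, 0.0, 0.0]
contact_force: [-0.1, -0.8, 0.9]
opening: 0.0004
grasp_force: 0.0
time: 7.45
tool_pos: [0.4834, -0.0721, 0.0958]
orientation: [-0.0, 1.0, 0.0, 0.0]
contact_force: [0.4, -0.6, 0.2]
opening: 0.0005
grasp_force: 0.0
[ 0.4832 -0.0724  0.0956] [-1.1  0.  -0.7]
knob [ 0.4835 -0.0397  0.1423] box frame [0.0015 0.0273 0.1423] 1143 rms 0.0004 [ 313  235   62   25 1143]
```

```bash
python3 -m crank '[0,0,0.006,0,0, 0,0,0.006,0,0, 0,0,0.004,0,0, 0,0,0.003,0,0, 0,0,0,0,0]'; python3 look.py w7
```

```text
time: 8.0
tool_pos: [0.4833, -0.0535, 0.0956]
orientation: [0.0, 1.0, 0.0, -0.0]
contact_force: [0.2, -0.2, 0.0]
opening: 0.0005
grasp_force: 0.0
[ 0.4833 -0.0537  0.0956] [-0.5  0.3 -1.1]
knob [ 0.4839 -0.0216  0.137 ] box frame [0.0019 0.0454 0.137 ] 1228 rms 0.0004 [ 311  234   62   26 1228]
```

```bash
python3 -m crank '[0,0,0.003,0,0, 0,0,0.001,0,0, 0,0,0,0,0, 0,0,-0.015,0,0, 0,0,-0.005,-0.04,0]'; python3 -m crank '[0,0,0,-0.02,0, 0,-0.02,0.02,0,0, 0,-0.022,0.032,0,0, 0,0,0,0,0, 0,0,0,0,0]'; python3 look.py w8
```

```text
time: 8.55
tool_pos: [0.4792, -0.0696, 0.1305]
orientation: [0.0, 1.0, 0.001, -0.005]
contact_force: [-0.5, -0.2, 0.5]
opening: 0.0005
grasp_force: 0.0
time: 9.05
tool_pos: [0.5253, -0.0175, 0.1554]
orientation: [-0.001, 1.0, -0.0, -0.0]
contact_force: [-1.0, 0.1, -0.3]
opening: 0.0005
grasp_force: 0.0
[ 0.525  -0.0181  0.1554] [-0.6  0.7 -0.4]
knob [ 0.4837 -0.0184  0.1357] box frame [0.0017 0.0486 0.1357] 1866 rms 0.0004 [ 253  145   50   48 1866]
```

```bash
python3 -m crank '[0,0,0,0.03,0, 0,0,0,0.025,0, 0,0,0,0.011,0, 0,0.008,0,0,0, 0,0.007,0,0,0]'; python3 -m crank '[0,0.006,0,0,0, 0,0.006,0,0,0, 0,0.006,0,0,0, 0,0.005,0,0,0, 0,0,0,0,0]'; python3 look.py w9
```

```text
time: 9.6
tool_pos: [0.5099, -0.0185, 0.0904]
orientation: [0.001, 1.0, -0.0, 0.0]
contact_force: [1.5, -0.6, -0.3]
opening: 0.0006
grasp_force: 0.6
time: 10.1
tool_pos: [0.4868, -0.018, 0.0898]
orientation: [0.0, 1.0, -0.0, 0.0]
contact_force: [0.4, -1.2, -0.0]
opening: 0.0004
grasp_force: 0.0
[ 0.487  -0.0179  0.0897] [-1.2  0.6 -0.4]
knob [ 0.4603 -0.0178  0.1335] box frame [-0.0217  0.0492  0.1335] 3705 rms 0.0009 [ 246  182   67  100 3705]
```

```bash
python3 -m crank '[0,0.005,0,0,0, 0,0.004,0,0,0, 0,0.003,0,0,0, 0,0.001,0,0,0, 0,0,0,0,0]'; python3 look.py w10
```

```text
time: 10.65
tool_pos: [0.4745, -0.018, 0.0896]
orientation: [0.0, 1.0, -0.0, 0.0]
contact_force: [2.6, 0.2, -1.9]
opening: 0.0005
grasp_force: 1.2
[ 0.4745 -0.018   0.0896] [ 2.6  0.  -1.6]
knob [ 0.4484 -0.0175  0.1304] box frame [-0.0336  0.0495  0.1304] 3535 rms 0.0009 [ 247  183   66  100 3535]
```

Now I'll push until the wall stops it.

```bash
python3 -m crank '[0,0.002,0,0,0, 0,0.001,0,0,0, 0,0,0,0,0]'; python3 look.py w11
```

```text
time: 11.0
tool_pos: [0.4726, -0.0185, 0.0898]
orientation: [0.0, 1.0, -0.0, 0.001]
contact_force: [9.2, -3.4, -6.9]
opening: 0.0005
grasp_force: 4.3
[ 0.4726 -0.0185  0.0898] [ 8.  -2.7 -7. ]
knob [ 0.447  -0.0182  0.1303] box frame [-0.035   0.0488  0.1303] 3511 rms 0.0009 [ 247  184   66   97 3511]
```

The force is up to 9 N, so it is at the wall and home. I'll back off, rise and verify.

```bash
python3 -m crank '[0,-0.005,0,0,0, 0,-0.02,0,0,0, 0,-0.02,0,0,0, 0,0,0,-0.04,0, 0,0,0,-0.04,0]'; python3 -m crank '[0,0,0,-0.04,0, 0,0,0,-0.02,0, 0,0,0,0,0, 0,0,0,0,0, 0,0,0,0,0]'; python3 look.py w12
```

```text
time: 11.55
tool_pos: [0.5147, -0.0177, 0.1684]
orientation: [0.0, 1.0, 0.0, -0.003]
contact_force: [1.1, -0.4, 0.6]
opening: 0.0004
grasp_force: 0.0
time: 12.05
tool_pos: [0.5153, -0.0178, 0.2276]
orientation: [0.0, 1.0, 0.0, -0.002]
contact_force: [-0.9, -0.2, -0.4]
opening: 0.0004
grasp_force: 0.0
[ 0.5152 -0.0178  0.2275] [ 0.3 -0.1 -0.1]
knob [ 0.4484 -0.0185  0.1307] box frame [-0.0336  0.0485  0.1307] 1023 rms 0.0005 [ 261  112   36   36 1023]
```

View pics/w12.png

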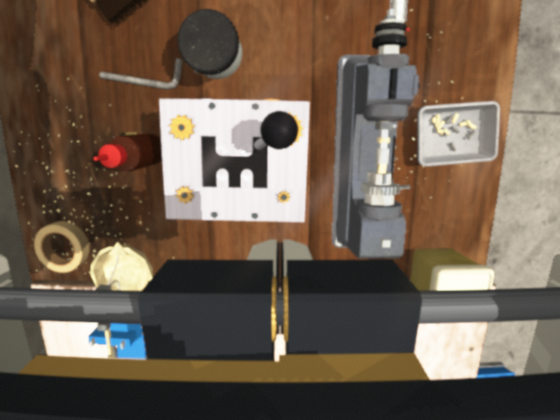

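The knob at (279,130) stands over the largest disc, at box x -0.034, y +0.049, z 0.131. That is the leg's end, and the loose things have not moved.

```bash
python3 -c "
from workcell import env
print(env.sign_off())"
```

```text
the job is handed in; nothing more can be done
None
```

The lever is fully home in the slot marked by the largest gear (robot side, left) and released; it was pushed only with the outside of the closed fingers, nothing loose had moved in the last picture, and the job was handed in at about 12 s.

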